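# Close the fit-up and lock the toggle clamps

## Task

Get the steel strap ready for tacking: with a fingertip push it along its channel until its end butts tight against the upright plate, then press down the red handle of the toggle clamp nearest that plate until it is fully down and locked, and after that press down the red handle of the other clamp the same way. The strap must still be tight against the plate at the end; only push and press, lift nothing, and leave the nut, gas cup, pen and other loose things where they are.

Things in the scene. Friction and masses are not known exactly. Their poses are not given: they have to be found in the camera images.
- jig: Dark steel base plate of a welding jig, 10 mm thick, from x = -95 to 88 and y = -170 to 165 mm about its origin (at the underside), fixed to the table; x away from the robot at yaw 0, y towards the upright plate, z up. Two toggle clamps stand on it at y = 60 (inner, nearest the upright plate) and y = -60 mm (outer), arms raised over the strap (+x), red handles raised towards -x; each 56 mm wide.
- butt_face (a point): Point on the face of the upright plate (80 wide, 60 high, 8 mm thick, fixed at the +y end of the jig, face at jig y = 115 mm), at jig x = 50 mm and half the strap's thickness, 14 mm above the table; axes as the jig's.
- strap: Loose flat steel bar, 40 (x) x 240 (y) x 8 mm, about 0.5 kg, flat on the jig plate in a channel along jig y: a dark rail 10 mm high on its -x side (face at jig x = 29.5) and two dowels 13 mm high on its +x side (jig y = -85, 75), 2 to 3 mm of play. Origin at the centre of its underside, 10 mm above the table; axes near the jig's. Its end starts 15 to 30 mm short of the upright plate.
- strap_end (a point): Middle of the strap's end face that is to touch the upright plate (its +y end), half way up its thickness.
- strap_tail (a point): Middle of the strap's other end face (its -y end), half way up its thickness, 14 mm above the table: push here, along +y of the jig. It stands 65 mm or more beyond the outer clamp's line; the jig plate below it is 10 mm thick.
- inner_handle (a joint): Inner toggle clamp (nearest the upright plate): turn of the handle against its arm, rad; 0 to 0.12 open (handle raised some 50 to 56 degrees, held by friction), 1.56 fully down on its stop, locked just past dead centre (1.42). The rubber foot meets the strap at about 1.2. Pressing the grip takes 2 to 5 N; past dead centre it snaps down by itself and then stays down when let go.
- outer_handle (a joint): Outer toggle clamp (farther from the upright plate), the same in all respects as inner_handle.
- inner_grip (a point): Point on the upper face of the inner clamp's red plastic grip, 26 mm from the grip's end (grip 66 long, 20 wide, 14 mm thick; x axis along the grip towards the pivot, z out of the upper face). Open it is about 121 mm above the table; as the handle goes down it travels in an arc to inner_down, mostly downward.
- outer_grip (a point): The same point on the outer clamp's grip.
- inner_down (a point): Fixed point where inner_grip arrives when the clamp is locked (jig x = -123, y = 60 mm, 61 mm above the table); axes as the jig's.
- outer_down (a point): Fixed point where outer_grip arrives when the clamp is locked (jig x = -123, y = -60 mm, 61 mm above the table).
- inner_foot: Black rubber foot, 18 mm across, on the spindle at the end of the inner clamp's arm; it springs up to 6 mm and presses the strap with about 14 N when locked. Origin at the centre of its underside, about 60 mm above the table when open; the arm's end then stands about 110 mm above the table.
- outer_foot: The same foot on the outer clamp.
- jam_nut: Loose bright hex nut, 24 x 27 x 10 mm, lying on the jig plate between the two clamps; origin at its underside. Leave alone.
- gas_cup: Loose pink ceramic cup, 22 mm across, 42 mm high, standing on the jig plate near its -x, -y corner; origin at its underside. Leave alone.
- paint_pen: Loose white and yellow paint pen, 16 x 135 x 16 mm, lying on the table just to the right of the jig. Leave alone.
- v_block: Loose steel V block, 34 x 40 x 30 mm, on the table to the right of the jig. Leave alone.
- spanner: Loose combination spanner, 34 x 197 x 9 mm, on the table to the right. Leave alone.
- try_square: Loose engineer's square, 116 x 75 x 14 mm, on the table to the left. Leave alone.

How it is judged:
By the outcome, as a careful person would: the job done as asked, in the order asked, and still so for the second after the job is handed in, with the robot touching nothing.
It also fails if it takes over 53 s, if anything falls off the work surface, if the arm or the gripper's body presses on something with over 40 N, if the wrist force passes 120 N, or if a joint passes its speed limit or range.

## Robot

A 7-joint arm with a two-finger parallel gripper is mounted at the origin on a cart in front of the work surface, level with it; the furniture and walls round the work are solid. World frame = base frame: x ahead of the robot, y to its left, z up, the work surface at z = 0. Lengths are in m, angles in degrees, forces in N, time in s.
With the tool pointing down it reaches from about 0.425 to 0.875 m from the base axis. Payload 4.7 kg.
Tool frame: the origin (TCP) lies midway between the tips of the shut fingers; the grasp point (between the pads) lies 19 mm behind it; z points along the fingers, y is the line along which they close (so a half turn about z gives the same grasp; the last joint's range is limited). The gripper opens to 87 mm and grips with 3 to 60 N. Pads are 19 mm wide; open, the fingers measure 117 mm over their backs; the gripper's body (75 mm by 190 mm) begins 51 mm behind the grasp point.
Start: joints at [64.292, 18.392, -4.016, 83.108, 1.295, 78.541, -3.26], TCP at [0.29, -0.582, 0.223] pointing down, gripper open.
Joint ranges: [-163.93, 163.93], [-17.29, 119.83], [-79.2, 71.16], [3.27, 140.29], [-89.18, 269.18], [5.43, 117.66], [-154.24, 154.24]. Speed limits (degrees/s): [147.25, 147.25, 180, 180, 180, 180, 180].

## Interface

Orientations are given as [roll, pitch, yaw] about the fixed x, y, z axes, in that order (R = Rz(yaw) Ry(pitch) Rx(roll)).
In Python, from cell import env, viewer, boxes_of, masks_of gives the robot as it stands. The module is installed in compiled form; this text tells all that it offers.
- The arm moves only by the tool apply_moves, never from a script. Its argument "moves" is a list of rows, each a list of 7 numbers: the shift along the tool's x, y, z scaled (see below), then the turn, a rotation vector about the tool's x, y, z scaled (see below), then the opening, from 0 (shut) to 1 (fully open). A call has 1 to 20 rows; each row is the pose to reach, as a shift and turn from the pose commanded when the call began, along the tool's axes at that moment; what a row does not reach only later rows make up. The controller multiplies each number of a shift by 0.2 m and each number of a turn by 1.5 rad. A row lasts 1/10 s, in which the tool goes at most 50 mm and 8.59 degrees, less where a joint would pass 70% of its speed; a pose out of reach is approached as far as the arm can. A call with a number of a shift or a turn outside -1 to 1 is refused whole. A call with a gripper value outside its range is refused whole. The fingers move at their own pace and stop on an object; "grip_force" is the grip in N (left out, the last holds). Time passes only in rows, so rows that repeat a pose let the fingers close. It gives the time, the measured TCP pose, the force, the opening and the grip force at its end, in the units of the state.
- env.get_obs(): the state, without advancing time (a new reading comes with each control period).
- viewer.read_camera(name): name is "scene" or "top"; returns the picture (480x640x3 uint8, red, green, blue); there is no depth.
- viewer.get_calibration(name): a dict with "fov_y" (degrees; the focal length in pixels is half the picture's height over the tangent of half this angle, whatever the lens; pixels are square), "cx", "cy" (the principal point, pixels), "position" and "orientation" of the camera in the world. Camera axes: x right, y up, looking along -z (the intrinsics and any distortion apply to the point x, -y, -z); pixel columns grow to the right and rows downward; lengths in m; the calibration is good to about 2 mm. A picture is of the moment at which its call begins. get_calibration takes no time and is no camera call.
- env.sign_off(): hands the job in; it is judged then, once.
Trained networks look in the newest picture that a camera, given by its name, has taken for a name from the list of things; names that differ only in an ending like _2 or _b are one class to them, and where a whole thing is asked for, a point or a joint stands for the part that bears it (a point fixed in the world has none). Each returns a list of dicts, best first, with "conf" (0 to 1); they miss things now and then, are a little off and sometimes report something else, mostly with a low value. They report only what shows in the picture. A call takes as long as a camera call.
- boxes_of(camera, target): "location" ([column, row] in pixels, amid what is visible of it).
- masks_of(camera, target): "pixels" (480x640 bool, what is visible of it) and "location" ([column, row] in pixels, amid what is visible of it).
The state is a dict: "time_s": time; "qpos": joint angles; "joint_velocities": joint speeds; "effort": joint torques, N m; "tool_pos": TCP position; "tool_rot": TCP orientation; "force": force on the tool from outside, world axes, zero at the start; "wrist_torque": the same for the moment, N m; "grip_width": finger opening in m; "grasp_force": force on a finger pad.
Only numpy, scipy, OpenCV 4.12 (cv2) and the standard library are available. Lean on these libraries where they do the work, as an engineer would, in place of code of your own. Each camera call takes 0.05 s, during which the arm holds its last target. There are 200 camera calls.

## Working session

There is one attempt and no reset: what is moved stays moved. The work goes in short steps, Python scripts to look and compute and a tool call to move; the robot and the scene stay as the last step left them, time stands still between calls to the robot, and variables do not carry over. Pictures are saved under pics/ and viewed, at most 10 in all, crops included, and the job is handed in when it is done.

Besides the shell and the picture viewer there is one more tool, called after ">>>" by a JSON object that holds its "name" and its "arguments". apply_moves: Moves the arm, as the interface text tells. Shifts and turns lie within -1 to 1; 1 stands for 0.2 m of shift or 1.5 rad of turn. Its arguments: {"type":"object","properties":{"moves":{"type":"array","items":{"type":"array","items":{"type":"number","minimum":-1,"maximum":1}}},"grip_force":{"type":"number"}},"required":["moves"]}

```bash
mkdir -p pics; cat > h.py <<'E'
import numpy as np, cv2
from cell import env, viewer, boxes_of, masks_of
from scipy.spatial.transform import Rotation as R
def shot(name,fn):
    im=viewer.read_camera(name); cv2.imwrite('pics/'+fn,im[:,:,::-1]); return im
E
python3 - <<'E'
from h import *
for c in ("scene","top"):
    shot(c,c+"0.png"); print(c,viewer.get_calibration(c))
    for t in ("jig","strap","inner_handle","outer_handle","inner_foot","jam_nut","gas_cup","strap_tail"):
        print(t,[(np.round(d["location"]).tolist(),round(d["conf"],2)) for d in boxes_of(c,t)[:3]])
print(env.get_obs())
E
```

```text
scene {'fov_y': 45.404133190255436, 'cx': 323.1080173559825, 'cy': 243.24607548228022, 'position': array([-0.25204406,  0.74300356,  1.27504306]), 'orientation': array([  42.98435195,   -0.94919522, -132.10133645])}
jig [([308.0, 261.0], 0.69)]
strap [([311.0, 244.0], 0.78)]
inner_handle [([307.0, 269.0], 0.59)]
outer_handle [([345.0, 256.0], 0.63)]
inner_foot [([423.0, 208.0], 0.65), ([307.0, 241.0], 0.23)]
jam_nut []
gas_cup [([306.0, 241.0], 0.72), ([358.0, 245.0], 0.49)]
strap_tail [([305.0, 242.0], 0.61)]
top {'fov_y': 45.39473405282708, 'cx': 331.482215658121, 'cy': 239.54303285228582, 'position': array([ 0.3071343, -0.0112013,  1.4210884]), 'orientation': array([ 11.7508075 ,   0.2740156 , -90.87905979])}
jig [([319.0, 251.0], 0.73)]
strap [([338.0, 226.0], 0.8), ([319.0, 253.0], 0.2)]
inner_handle [([291.0, 270.0], 0.56)]
outer_handle [([337.0, 284.0], 0.49), ([480.0, 278.0], 0.28)]
inner_foot [([303.0, 218.0], 0.63)]
jam_nut [([338.0, 284.0], 0.69)]
gas_cup []
strap_tail [([337.0, 228.0], 0.71)]
{'time_s': 0.9, 'qpos': array([64.29193665, 18.38907129, -4.01557077, 83.10650737,  1.29361767,
       78.54262774, -3.25806234]), 'joint_velocities': array([ 0.04947743, -0.07751076,  0.07859662,  0.05474832,  0.08569174,
       -0.02251431,  0.08848724]), 'effort': array([-2.22507715e-04, -4.91083109e+01, -4.03205780e-01, -3.12768495e+01,
       -6.35545794e-02,  3.36855033e-02,  2.41099411e-05]), 'tool_pos': array([ 0.29017487, -0.58165576,  0.22262796]), 'tool_rot': array([1.79993152e+02, 1.62849089e-03, 2.65179972e+01]), 'force': array([ 0.12782726, -0.22590647,  0.63554961]), 'wrist_torque': array([-0.00730331, -0.01747852,  0.00777549]), 'grasp_force': 0.0, 'grip_width': 0.08725810491954902}
```

```bash
python3 - <<'E'
import cv2
for c,(x,y,w,h) in {"scene":(180,140,280,210),"top":(200,140,280,210)}.items():
    im=cv2.imread(f"pics/{c}0.png")[y:y+h,x:x+w]
    cv2.imwrite(f"pics/{c}0c.png",cv2.resize(im,(800,600),interpolation=cv2.INTER_CUBIC))
E
```

```text
(no output)
```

View pics/top0c.png

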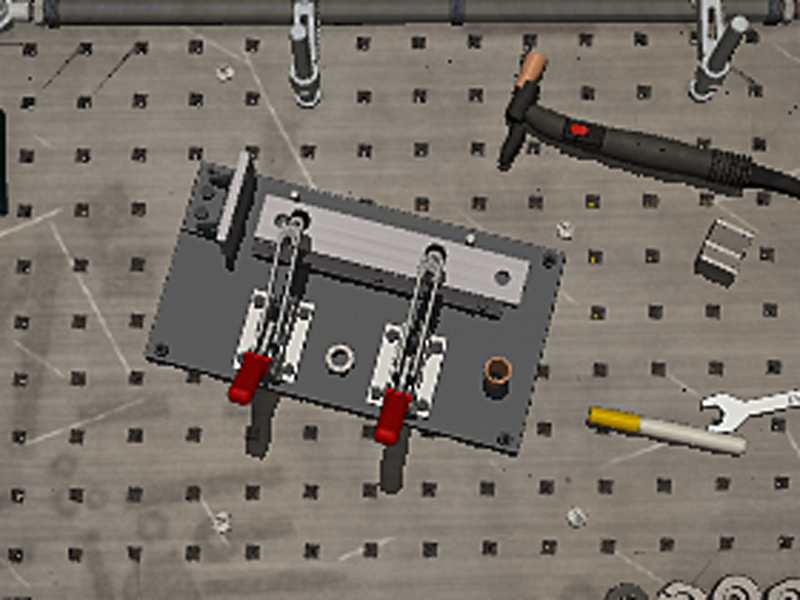

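View pics/scene0c.png

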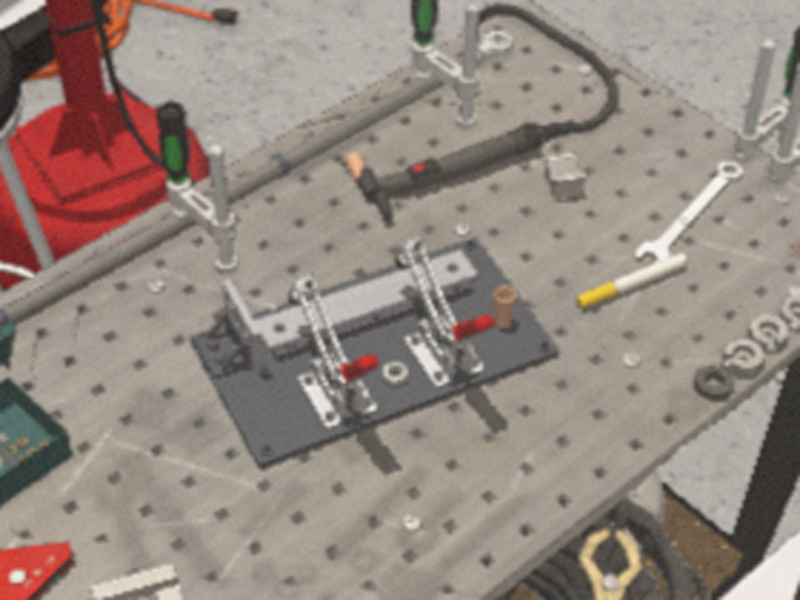

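The pictures show the jig turned about 15° clockwise. In the top crop its corners are near (205,162), (565,252), (517,453) and (147,357). The strap tail is at about (526,283), clear of everything, and the gap to the plate is on the left. In the scene crop the corners are near (193,340), (475,240), (557,350) and (263,465).

```bash
cat >> h.py <<'E'
def proj(c,P):
    k=viewer.get_calibration(c); f=240/np.tan(np.radians(k["fov_y"]/2))
    q=(np.atleast_2d(P)-k["position"])@R.from_euler("xyz",k["orientation"],degrees=True).as_matrix()
    return np.c_[k["cx"]+f*q[:,0]/-q[:,2], k["cy"]-f*q[:,1]/-q[:,2]]
def unproj(c,px,z):
    k=viewer.get_calibration(c); f=240/np.tan(np.radians(k["fov_y"]/2))
    d=R.from_euler("xyz",k["orientation"],degrees=True).apply([(px[0]-k["cx"])/f,-(px[1]-k["cy"])/f,-1])
    return k["position"]+d*(z-k["position"][2])/d[2]
def j2w(p,J):
    p=np.atleast_2d(p).astype(float); return R.from_euler("z",J[2]).apply(p)+[J[0],J[1],0]
E
python3 - <<'E'
from h import *
from scipy.optimize import least_squares
C=np.array([[88,165,10],[88,-170,10],[-95,-170,10],[-95,165,10]])/1e3
t=np.array([[205,162],[565,252],[517,453],[147,357]])/2.857+[200,140]
s=np.array([[193,340],[475,240],[557,350],[263,465]])/2.857+[180,140]
for cs in ((("top",t),),(("scene",s),),(("top",t),("scene",s))):
    r=least_squares(lambda J:np.concatenate([(proj(c,j2w(C,J))-p).ravel() for c,p in cs]),[.4,0,-.2])
    print(len(cs),np.round(r.x,4),np.degrees(r.x[2]),np.round(r.fun,1).tolist())
J=r.x; np.save("J.npy",J)
Ri=R.from_euler("z",-J[2])
for nm,p in dict(tail1=(530,262),tail2=(521,306),end1=(263,194),end2=(252,240)).items():
    w=unproj("top",np.array(p)/2.857+[200,140],.018); print(nm,np.round(Ri.apply(w-[J[0],J[1],0])*1e3))
for c in("top","scene"):
    m=[d for d in masks_of(c,"strap")][0]; w=[Ri.apply(unproj(c,(x,y),.018)-[J[0],J[1],0])*1e3 for y,x in np.argwhere(m["pixels"])]
    print(c,np.percentile(w,[0,1,99,100],axis=0).round().tolist())
    # overlay
    im=cv2.imread(f"pics/{c}0.png"); big=cv2.resize(im,None,fx=4,fy=4,interpolation=cv2.INTER_CUBIC)
    pts={"grip_down_i":(-123,60,61),"o":(-123,-60,61),"bf":(50,115,14)}
    for q in list(C*1e3)+list(pts.values()):
        u=proj(c,j2w(np.array(q)/1e3,J))[0]*4+1.5; cv2.circle(big,tuple(int(v) for v in u),4,(0,255,0),1)
    x,y=(210,160) if c=="top" else (220,190)
    cv2.imwrite(f"pics/{c}_ov.png",big[y*4:y*4+600,x*4:x*4+800])
for g,yy in(("inner_grip",60),("outer_grip",-60)):
    for c in("top","scene"):
        b=boxes_of(c,g)[:2]; print(g,c,[(np.round(d["location"]).tolist(),round(d["conf"],2),np.round(Ri.apply(unproj(c,d["location"],.121)-[J[0],J[1],0])*1e3).tolist()) for d in b])
print("world",{k:np.round(j2w(np.array(v)/1e3,J)[0],4).tolist() for k,v in dict(bf=(50,115,14),idn=(-123,60,61),odn=(-123,-60,61)).items()})
E
```

```text
1 [ 0.5871  0.0086 -0.2702] -15.481844234704722 [-0.9, -0.4, 0.9, 0.2, 0.6, 0.2, -0.7, -0.1]
1 [ 0.5838  0.0108 -0.2599] -14.888769673702345 [-1.2, -0.3, 0.2, -1.1, 1.6, 0.1, -0.5, 0.8]
2 [ 0.586   0.0092 -0.2664] -15.265331671640366 [-1.4, 0.2, 0.6, 0.4, 0.6, 0.4, -0.8, 0.6, -1.2, -1.3, 0.4, -1.5, 1.4, -0.3, -1.0, -0.2]
tail1 [  70. -140.   18.]
tail2 [  30. -142.   18.]
end1 [ 72. 103.  18.]
end2 [ 29. 101.  18.]
top [[30.0, -137.0, 18.0], [31.0, -134.0, 18.0], [72.0, 99.0, 18.0], [73.0, 101.0, 18.0]]
scene [[27.0, -140.0, 18.0], [30.0, -137.0, 18.0], [73.0, 99.0, 18.0], [76.0, 102.0, 18.0]]
inner_grip top [([433.0, 292.0], 0.72, [-63.0, -274.0, 121.0]), ([289.0, 269.0], 0.69, [-94.0, 57.0, 121.0])]
inner_grip scene [([309.0, 244.0], 0.46, [-35.0, 20.0, 121.0]), ([306.0, 270.0], 0.43, [-117.0, 69.0, 121.0])]
outer_grip top [([338.0, 287.0], 0.58, [-106.0, -61.0, 121.0])]
outer_grip scene [([345.0, 257.0], 0.5, [-123.0, -46.0, 121.0])]
world {'bf': [0.6646, 0.107, 0.014], 'idn': [0.4832, 0.0995, 0.061], 'odn': [0.4516, -0.0163, 0.061]}
```

View pics/top_ov.png

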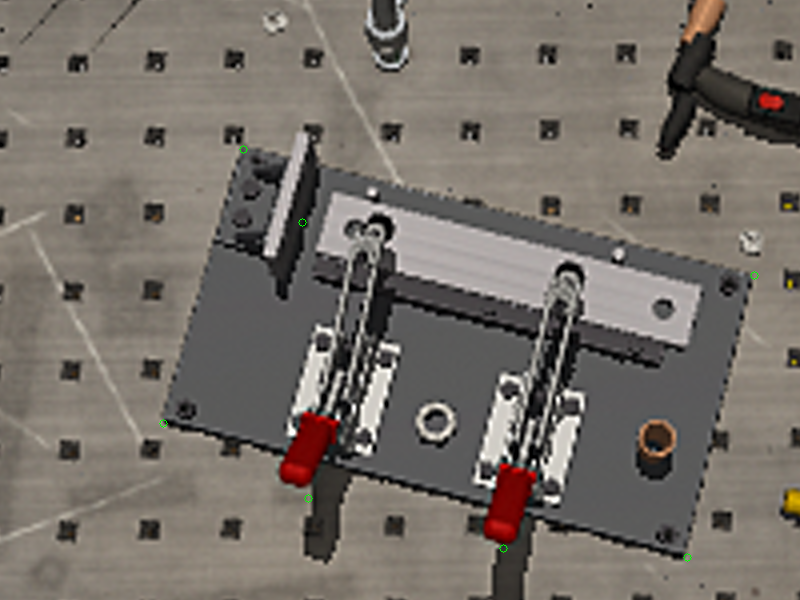

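```bash
cat >> h.py <<'E'
J=np.load("J.npy")
def plan(p_jig_mm,yaw=None):
    "scaled shift/turn from the present pose to a point in jig mm"
    o=env.get_obs(); T=R.from_euler("xyz",o["tool_rot"],degrees=True); w=j2w(np.array(p_jig_mm)/1e3,J)[0]
    d=T.inv().apply(w-o["tool_pos"])/.2
    G=R.from_euler("xyz",[180,0,90+np.degrees(J[2]) if yaw is None else yaw],degrees=True)
    r=(T.inv()*G).as_rotvec()/1.5
    print("w",w.round(4),"shift",d.round(3),"turn",r.round(3))
def state():
    o=env.get_obs(); pj=R.from_euler("z",-J[2]).apply(o["tool_pos"]-[J[0],J[1],0])*1e3
    print("t",round(o["time_s"],2),"jig mm",pj.round(1),"rot",o["tool_rot"].round(1),"F",R.from_euler("z",-J[2]).apply(o["force"]).round(1),"q",o["qpos"].round())
E
python3 - <<'E'
from h import *
Ri=R.from_euler("z",-J[2])
for n,e,r in(("in",(293,482),(327,416)),("out",(500,540),(521,468))):
    f=lambda p,z:Ri.apply(unproj("top",np.array(p)/4+[210-.4,160-.4],z)-[J[0],J[1],0])*1e3
    print(n,"end->xg",f(e,.133)[:2].round()+[26.8,0],"root->xg",f(r,.089)[:2].round()-[24,0])
b=boxes_of("top","gas_cup"); print([(d["location"],d["conf"]) for d in b[:2]])
plan((50,-170,120))
E
```

```text
in end->xg [-97.2  63. ] root->xg [-100.   59.]
out end->xg [-99.2 -59. ] root->xg [-102.  -59.]
[]
w [ 0.5895 -0.1679  0.12  ] shift [ 2.263 -1.183  0.513] turn [ 0.     0.    -0.561]
```

>>> {"name": "apply_moves", "arguments": {"moves": [[1,-0.52,0,0,0,0,0],[1,-0.52,0,0,0,0,0],[1,-0.52,0,0,0,0,0],[1,-0.52,0,0,0,0,0],[1,-0.52,0,0,0,0,0]], "grip_force": 20}}

```text
time_s: 1.75
tool_pos: [0.4263, -0.3942, 0.223]
tool_rot: [-180.0, -0.1, 26.9]
force: [0.8, -0.5, -0.1]
grip_width: 0.0549
grasp_force: 0.0
```

>>> {"name": "apply_moves", "arguments": {"moves": [[1,-0.52,0,0,0,-0.56,0],[1,-0.52,0,0,0,-0.56,0],[1,-0.52,0,0,0,-0.56,0],[1,-0.52,0,0,0,-0.56,0],[1,-0.52,0,0,0,-0.56,0],[1,-0.52,0,0,0,-0.56,0],[1,-0.52,0,0,0,-0.56,0]]}}

```text
time_s: 2.45
tool_pos: [0.5557, -0.2159, 0.2225]
tool_rot: [-180.0, 0.0, 74.8]
force: [0.2, -0.6, 0.3]
grip_width: 0.0027
grasp_force: 0.0
```

```bash
python3 -c "
from h import *
state(); plan((50,-172,60)); plan((50,-172,13)); print(env.get_obs()['grip_width'])"
```

```text
t 2.45 jig mm [  30.  -225.1  222.5] rot [-180.     0.    74.8] F [ 0.4 -0.5  0.3] q [ 39.  13. -24.  90.   6.  77.  -1.]
w [ 0.589  -0.1699  0.06  ] shift [0.266 0.1   0.813] turn [-0.     0.     0.001]
w [ 0.589  -0.1699  0.013 ] shift [0.266 0.1   1.048] turn [-0.     0.     0.001]
0.002724101968032468
```

>>> {"name": "apply_moves", "arguments": {"moves": [[0.266,0.1,0.2,0,0,0,0],[0.266,0.1,0.8,0,0,0,0],[0.266,0.1,0.8,0,0,0,0],[0.266,0.1,0.8,0,0,0,0],[0.266,0.1,0.8,0,0,0,0],[0.266,0.1,0.8,0,0,0,0]]}}

```text
time_s: 3.05
tool_pos: [0.5885, -0.172, 0.0631]
tool_rot: [-180.0, 0.0, 74.5]
force: [0.3, 0.2, 1.3]
grip_width: 0.0006
grasp_force: 0.0
```

>>> {"name": "apply_moves", "arguments": {"moves": [[0,0,0.1,0,0,0,0],[0,0,0.18,0,0,0,0],[0,0,0.22,0,0,0,0],[0,0,0.235,0,0,0,0],[0,0,0.235,0,0,0,0]]}}

```text
time_s: 3.55
tool_pos: [0.5887, -0.1712, 0.0158]
tool_rot: [180.0, 0.0, 74.6]
force: [0.1, 0.4, 0.7]
grip_width: 0.0007
grasp_force: 0.0
```

```bash
python3 - <<'E'
from h import *
state(); plan((50,-135,13.5))
E
```

```text
t 3.55 jig mm [  50.1 -173.4   15.8] rot [180.    0.   74.6] F [-0.   0.4  0.7] q [ 33.  26. -24. 100.  12.  57. -11.]
w [ 0.5987 -0.1342  0.0135] shift [ 0.192 -0.001  0.012] turn [ 0.     0.    -0.001]
```

>>> {"name": "apply_moves", "arguments": {"moves": [[0.02,0,0.012,0,0,0,0],[0.06,0,0.012,0,0,0,0],[0.09,0,0.012,0,0,0,0],[0.11,0,0.012,0,0,0,0],[0.125,0,0.012,0,0,0,0],[0.14,0,0.012,0,0,0,0],[0.155,0,0.012,0,0,0,0],[0.165,0,0.012,0,0,0,0],[0.17,0,0.012,0,0,0,0],[0.17,0,0.012,0,0,0,0]]}}

```text
time_s: 4.55
tool_pos: [0.5973, -0.141, 0.0136]
tool_rot: [180.0, 0.2, 74.6]
force: [-2.0, -4.8, 1.2]
grip_width: 0.0
grasp_force: 2.6
```

```bash
python3 -c "
from h import *
state()"
```

```text
t 4.55 jig mm [  50.4 -142.    13.6] rot [180.    0.2  74.6] F [-0.6 -5.2  1.2] q [ 31.  26. -24. 100.  13.  56. -14.]
```

>>> {"name": "apply_moves", "arguments": {"moves": [[0.01,0,0,0,0,0,0],[0.02,0,0,0,0,0,0],[0.02,0,0,0,0,0,0]]}}

```text
time_s: 4.85
tool_pos: [0.5984, -0.1371, 0.0136]
tool_rot: [180.0, 0.2, 74.6]
force: [-1.3, -4.8, 1.4]
grip_width: 0.0005
grasp_force: 2.5
```

>>> {"name": "apply_moves", "arguments": {"moves": [[0.01,0,0,0,0,0,0],[0.02,0,0,0,0,0,0],[0.02,0,0,0,0,0,0]]}}

```text
time_s: 5.15
tool_pos: [0.5989, -0.1353, 0.0136]
tool_rot: [180.0, 0.4, 74.5]
force: [-2.1, -7.8, 0.9]
grip_width: -0.0
grasp_force: 4.2
```

>>> {"name": "apply_moves", "arguments": {"moves": [[0.01,0,0,0,0,0,0],[0.02,0,0,0,0,0,0],[0.02,0,0,0,0,0,0]]}}

```text
time_s: 5.45
tool_pos: [0.599, -0.1351, 0.0136]
tool_rot: [-180.0, 0.6, 74.4]
force: [-4.1, -13.0, 3.5]
grip_width: 0.0003
grasp_force: 6.9
```

```bash
python3 -c "
from h import *
state()"
```

```text
t 5.45 jig mm [  50.5 -135.9   13.6] rot [-180.     0.6   74.4] F [ -0.6 -13.6   3.5] q [ 30.  27. -24. 100.  13.  57. -16.]
```

>>> {"name": "apply_moves", "arguments": {"moves": [[0.01,0,0,0,0,0,0],[0.01,0,0,0,0,0,0],[-0.06,0,0,0,0,0,0],[-0.14,0,-0.02,0,0,0,0],[-0.14,0,-0.25,0,0,0,0],[-0.14,0,-0.95,0,0,0,0],[-0.14,0,-0.95,0,0,0,0],[-0.14,0,-0.95,0,0,0,0],[-0.14,0,-0.95,0,0,0,0]]}}

```text
time_s: 6.35
tool_pos: [0.5973, -0.1535, 0.2109]
tool_rot: [179.3, -0.0, 74.7]
force: [0.2, 0.1, -0.1]
grip_width: 0.0005
grasp_force: 0.0
```

```bash
python3 - <<'E'
from h import *
state(); plan((-84,60,170))
im=shot("top","top1.png"); a=cv2.imread("pics/top0.png")
cr=lambda i:cv2.resize(i[185:245,270:400],None,fx=6,fy=6,interpolation=cv2.INTER_CUBIC)[:, :780]
s=shot("scene","scene1.png")[:,:,::-1]
o=np.vstack([cr(im[:,:,::-1])[:300],cv2.resize(s[220:270,240:370],None,fx=6,fy=6,interpolation=cv2.INTER_CUBIC)[:300]]); cv2.imwrite("pics/c1.png",o)
E
```

```text
t 6.35 jig mm [  53.7 -154.   210.9] rot [179.3  -0.   74.7] F [ 0.2  0.1 -0.1] q [ 34.  16. -27.  89.   7.  76.  -9.]
w [0.5208 0.0892 0.17  ] shift [ 1.07  -0.692  0.196] turn [ 0.008 -0.    -0.   ]
```

View pics/c1.png

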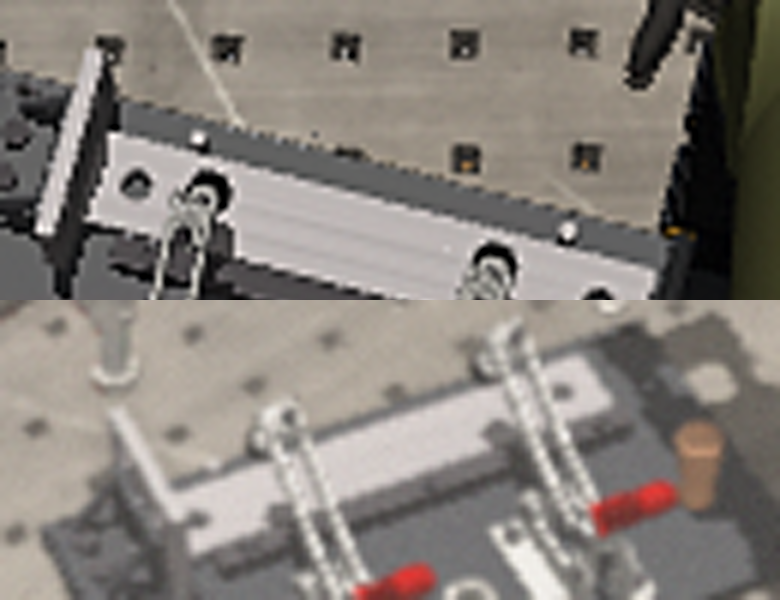

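The strap's end now meets the upright plate: it runs to the plate's foot at about (100,175) in the upper crop, with no gap, and the push force rose while the strap stood still. Next is the inner handle.

>>> {"name": "apply_moves", "arguments": {"moves": [[1,-0.69,0,0,0,0,0],[1,-0.69,0,0,0,0,0],[1,-0.69,0,0,0,0,0],[1,-0.69,0,0,0,0,0],[1,-0.69,0,0,0,0,0],[1,-0.69,0,0,0,0,0]]}}

```text
time_s: 7.05
tool_pos: [0.5097, 0.0835, 0.2018]
tool_rot: [-179.8, -0.1, 75.3]
force: [-0.6, 0.3, 1.0]
grip_width: 0.0009
grasp_force: 0.0
```

>>> {"name": "apply_moves", "arguments": {"moves": [[0.07,0,0.2,0,0,0,0],[0.07,0,0.2,0,0,0,0],[0.07,0,0.2,0,0,0,0]]}}

```text
time_s: 7.35
tool_pos: [0.5157, 0.0887, 0.1616]
tool_rot: [-179.8, 0.1, 74.7]
force: [0.2, 0.1, 0.3]
grip_width: 0.0005
grasp_force: 0.0
```

```bash
python3 - <<'E'
from h import *
state(); plan((-84,60,130)); plan((-84,60,121)); plan((-118,60,61))
im=shot("top","top2.png"); s=shot("scene","scene2.png")
o=np.hstack([cv2.resize(i[y:y+100,x:x+66,::-1],None,fx=6,fy=6,interpolation=cv2.INTER_CUBIC) for i,x,y in((im,260,190),(s,270,200))]); cv2.imwrite("pics/c2.png",o)
E
```

```text
t 7.35 jig mm [-88.8  58.2 161.6] rot [-1.798e+02  1.000e-01  7.470e+01] F [0.2 0.1 0.3] q [ 21.   8. -36. 104.   5.  69. -32.]
w [0.5208 0.0892 0.13  ] shift [0.009 0.025 0.158] turn [-0.003  0.001 -0.001]
w [0.5208 0.0892 0.121 ] shift [0.009 0.025 0.203] turn [-0.003  0.001 -0.001]
w [0.488  0.0982 0.061 ] shift [ 0.01  -0.144  0.504] turn [-0.003  0.001 -0.001]
```

View pics/c2.png

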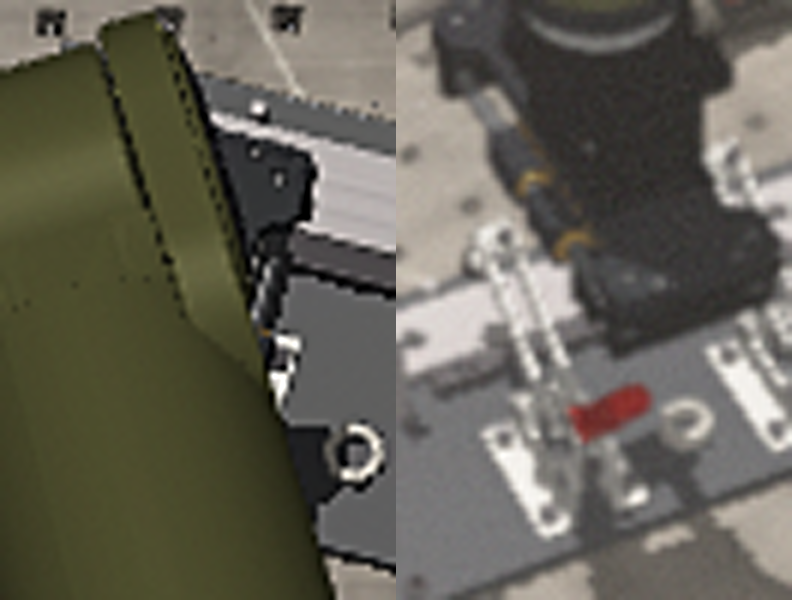

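```bash
python3 - <<'E'
from h import *
state(); p=env.get_obs()["tool_pos"]
for q in (p,p+[0,0,.07],p+[0,0,.15]): print((proj("scene",q)-[270,200])*6+[396,0],(proj("scene",q)))
cv2.imwrite("pics/c3.png",cv2.resize(cv2.imread("pics/scene2.png")[130:310,210:450],None,fx=3.3,fy=3.3,interpolation=cv2.INTER_CUBIC))
E
```

```text
t 7.45 jig mm [-87.1  58.3 163.6] rot [180.   -0.   74.6] F [1.  0.7 1.1] q [ 21.   8. -36. 104.   5.  69. -32.]
[[603.16967476 302.28663953]] [[304.52827913 250.38110659]]
[[601.9858466  190.50446945]] [[304.33097443 231.75074491]]
[[600.52620769  52.67905695]] [[304.08770128 208.77984283]]
```

View pics/c3.png

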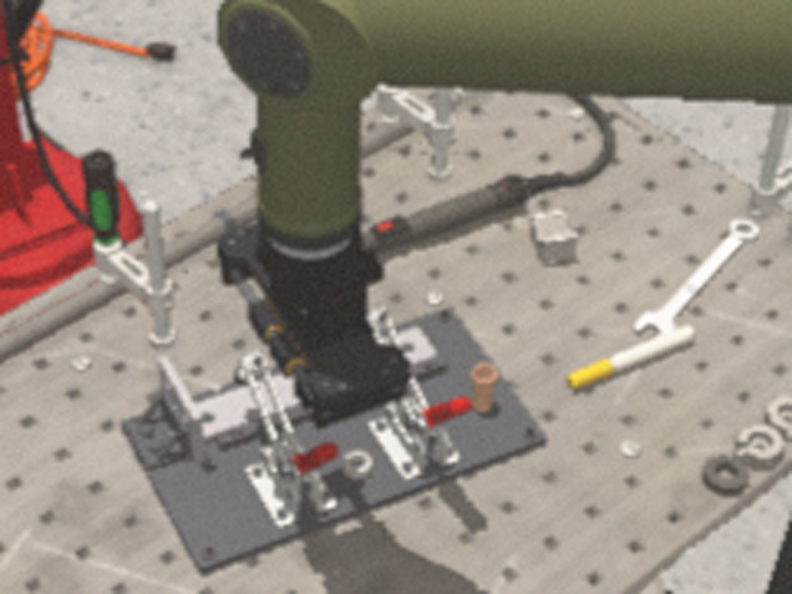

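The gripper stands over the inner clamp. Its body, at about (355,390), hides the fingers from this camera, and the projected TCP falls right by the inner grip. Nothing has been disturbed. I'll come down and follow the arc.

>>> {"name": "apply_moves", "arguments": {"moves": [[0.008,0.012,0.1,0,0,0,0],[0.008,0.012,0.18,0,0,0,0],[0.008,0.01,0.213,0,0,0,0],[0.008,-0.015,0.238,0,0,0,0],[0.008,-0.04,0.263,0,0,0,0],[0.008,-0.04,0.263,0,0,0,0]]}}

```text
time_s: 8.05
tool_pos: [0.5105, 0.0926, 0.1118]
tool_rot: [179.8, 0.0, 74.6]
force: [1.1, -1.8, 0.3]
grip_width: 0.0006
grasp_force: 0.7
```

```bash
python3 -c "
from h import *
state()"
```

```text
t 8.05 jig mm [-94.8  60.6 111.8] rot [179.8   0.   74.6] F [ 1.5 -1.5  0.3] q [ 20.  10. -36. 108.   7.  63. -34.]
```

>>> {"name": "apply_moves", "arguments": {"moves": [[0,-0.022,0.03,0,0,0,0],[0,-0.045,0.06,0,0,0,0],[0,-0.063,0.092,0,0,0,0],[0,-0.08,0.125,0,0,0,0],[0,-0.08,0.125,0,0,0,0]]}}

```text
time_s: 8.55
tool_pos: [0.4942, 0.0973, 0.0855]
tool_rot: [180.0, -0.0, 74.6]
force: [1.9, -1.3, 2.1]
grip_width: 0.0004
grasp_force: 0.8
```

>>> {"name": "apply_moves", "arguments": {"moves": [[0,-0.013,0.033,0,0,0,0],[0,-0.025,0.065,0,0,0,0],[0,-0.033,0.095,0,0,0,0],[0,-0.04,0.125,0,0,0,0],[0,-0.04,0.125,0,0,0,0]]}}

```text
time_s: 9.05
tool_pos: [0.4847, 0.0997, 0.0593]
tool_rot: [-179.8, 0.1, 74.7]
force: [-1.7, -0.3, 1.8]
grip_width: 0.0007
grasp_force: 0.8
```

```bash
python3 -c "
from h import *
state()"
```

```text
t 9.05 jig mm [-121.6   60.5   59.3] rot [-1.798e+02  1.000e-01  7.470e+01] F [-1.6 -0.8  1.8] q [ 19.  11. -37. 114.   8.  57. -36.]
```

>>> {"name": "apply_moves", "arguments": {"moves": [[0,0,0.01,0,0,0,0],[0,0,0.015,0,0,0,0],[0,0,0.015,0,0,0,0]]}}

```text
time_s: 9.35
tool_pos: [0.4848, 0.0997, 0.058]
tool_rot: [-179.8, 0.1, 74.7]
force: [-6.2, -0.6, 12.4]
grip_width: 0.0004
grasp_force: 6.3
```

>>> {"name": "apply_moves", "arguments": {"moves": [[0,0,0.01,0,0,0,0],[0,0,0.015,0,0,0,0],[0,0,0.015,0,0,0,0]]}}

```text
time_s: 9.65
tool_pos: [0.4848, 0.0998, 0.0563]
tool_rot: [-179.8, 0.2, 74.7]
force: [-10.5, -1.8, 22.9]
grip_width: 0.0001
grasp_force: 11.6
```

>>> {"name": "apply_moves", "arguments": {"moves": [[0,0,-0.03,0,0,0,0],[0,0,-0.2,0,0,0,0],[0,0,-0.55,0,0,0,0],[0,0,-0.55,0,0,0,0],[0,0,-0.55,0,0,0,0]]}}

```text
time_s: 10.15
tool_pos: [0.4883, 0.1, 0.1675]
tool_rot: [179.7, -0.1, 74.6]
force: [-0.3, 1.1, -0.3]
grip_width: 0.0002
grasp_force: 0.0
```

```bash
python3 - <<'E'
from h import *
state(); plan((-84,-60,165)); s=shot("scene","scene3.png")
cv2.imwrite("pics/c4.png",cv2.resize(cv2.imread("pics/scene3.png")[200:300,230:390],None,fx=5,fy=5,interpolation=cv2.INTER_CUBIC))
E
```

```text
t 10.15 jig mm [-118.2   61.9  167.5] rot [ 1.797e+02 -1.000e-01  7.460e+01] F [-0.5  1.  -0.3] q [ 22.   4. -37. 108.   2.  69. -32.]
w [ 0.4892 -0.0265  0.165 ] shift [-0.609  0.172  0.012] turn [ 0.003 -0.001 -0.001]
```

View pics/c4.png

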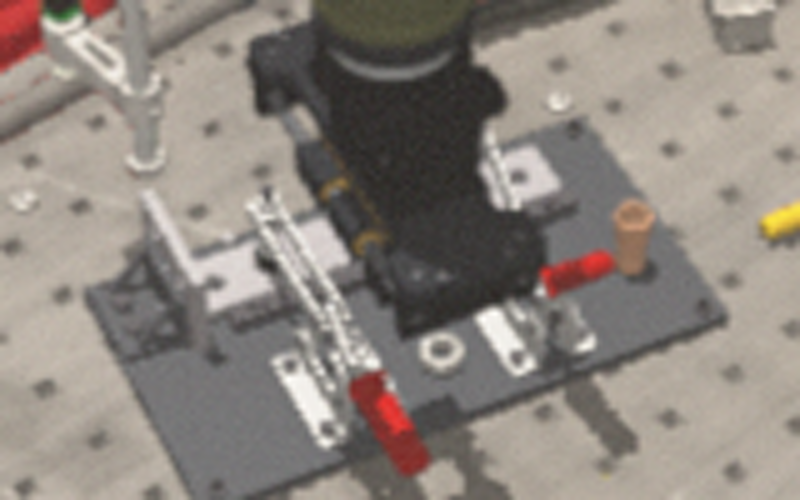

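The inner handle lies flat and stays down (red grip at about (390,430)), its foot is on the strap, and the strap is still at the plate. Next is the outer handle.

>>> {"name": "apply_moves", "arguments": {"moves": [[-0.61,0.17,0,0,0,0,0],[-0.61,0.17,0,0,0,0,0],[-0.61,0.17,0,0,0,0,0],[-0.61,0.17,0,0,0,0,0],[-0.61,0.17,0,0,0,0,0]]}}

```text
time_s: 10.7
tool_pos: [0.4857, -0.0272, 0.1627]
tool_rot: [-179.8, -0.0, 74.6]
force: [0.8, 0.6, 0.7]
grip_width: 0.0003
grasp_force: 0.0
```

```bash
python3 -c "
from h import *
state(); plan((-86,-60,121))"
```

```text
t 10.7 jig mm [-87.2 -61.6 162.7] rot [-179.8   -0.    74.6] F [0.6 0.8 0.7] q [ 30.   2. -30. 109.   1.  69. -16.]
w [ 0.4873 -0.026   0.121 ] shift [0.008 0.007 0.208] turn [-0.002 -0.    -0.002]
```

>>> {"name": "apply_moves", "arguments": {"moves": [[0.005,0.008,0.1,0,0,0,0],[0.005,0.008,0.18,0,0,0,0],[0.005,0.006,0.21,0,0,0,0],[0.005,-0.018,0.235,0,0,0,0],[0.005,-0.042,0.26,0,0,0,0],[0.005,-0.042,0.26,0,0,0,0]]}}

```text
time_s: 11.3
tool_pos: [0.4794, -0.0233, 0.113]
tool_rot: [179.9, -0.0, 74.7]
force: [0.7, -0.3, 0.7]
grip_width: 0.0003
grasp_force: 0.1
```

>>> {"name": "apply_moves", "arguments": {"moves": [[0,-0.022,0.03,0,0,0,0],[0,-0.045,0.06,0,0,0,0],[0,-0.063,0.092,0,0,0,0],[0,-0.08,0.125,0,0,0,0],[0,-0.08,0.125,0,0,0,0]]}}

```text
time_s: 11.8
tool_pos: [0.4633, -0.02, 0.0873]
tool_rot: [-180.0, 0.0, 74.6]
force: [1.7, -0.3, 0.5]
grip_width: 0.0005
grasp_force: 0.7
```

>>> {"name": "apply_moves", "arguments": {"moves": [[0,-0.013,0.033,0,0,0,0],[0,-0.025,0.065,0,0,0,0],[0,-0.033,0.095,0,0,0,0],[0,-0.04,0.125,0,0,0,0],[0,-0.04,0.13,0,0,0,0],[0,-0.04,0.135,0,0,0,0],[0,-0.04,0.135,0,0,0,0]]}}

```text
time_s: 12.5
tool_pos: [0.4554, -0.0176, 0.0601]
tool_rot: [-179.9, 0.0, 74.7]
force: [-0.9, 0.4, 0.9]
grip_width: 0.0008
grasp_force: 0.0
```

```bash
python3 -c "
from h import *
state()"
```

```text
t 12.5 jig mm [-118.9  -60.3   60.1] rot [-179.9    0.    74.7] F [-1.   0.1  0.9] q [ 29.   5. -31. 119.   3.  56. -19.]
```

>>> {"name": "apply_moves", "arguments": {"moves": [[0,0,0.01,0,0,0,0],[0,0,0.02,0,0,0,0],[0,0,0.025,0,0,0,0],[0,0,0.025,0,0,0,0]]}}

```text
time_s: 12.9
tool_pos: [0.456, -0.0176, 0.0575]
tool_rot: [-180.0, 0.1, 74.6]
force: [-8.1, 0.6, 17.5]
grip_width: 0.0007
grasp_force: 8.9
```

>>> {"name": "apply_moves", "arguments": {"moves": [[0,0,-0.03,0,0,0,0],[0,0,-0.2,0,0,0,0],[0,0,-0.65,0,0,0,0],[0,0,-0.65,0,0,0,0],[0,0,-0.65,0,0,0,0],[-0.98,0.1,-0.65,0,0,0,0],[-0.98,0.1,-0.65,0,0,0,0],[-0.98,0.1,-0.65,0,0,0,0],[-0.98,0.1,-0.65,0,0,0,0],[-0.98,0.1,-0.65,0,0,0,0]]}}

```text
time_s: 13.9
tool_pos: [0.4207, -0.2192, 0.1846]
tool_rot: [-179.9, 0.1, 74.0]
force: [0.6, 0.4, -1.3]
grip_width: 0.0001
grasp_force: 0.0
```

```bash
python3 - <<'E'
from h import *
state(); s=shot("scene","scene4.png")[:,:,::-1]; t=shot("top","top4.png")[:,:,::-1]
r=lambda i:cv2.resize(i,None,fx=4,fy=4,interpolation=cv2.INTER_CUBIC)
cv2.imwrite("pics/c5.png",np.hstack([r(s[180:310,240:340]),r(t[180:310,250:350])]))
E
```

```text
t 13.9 jig mm [ -99.3 -263.9  184.6] rot [-1.799e+02  1.000e-01  7.400e+01] F [ 0.5  0.6 -1.3] q [ 42.  -1. -17. 110.  -0.  71.   9.]
```

View pics/c5.png

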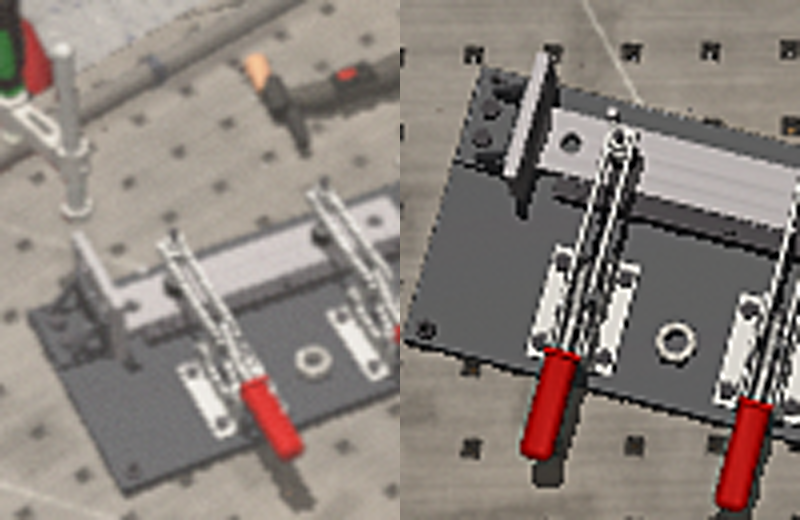

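Both handles lie flat ((550,405) and (743,455) in the right crop), and both feet are on the strap. The strap's end is at the plate at about (545,135), and the nut hasn't moved.

```bash
python3 -c "
from h import *
print(env.sign_off())"
```

```text
the job is handed in; nothing more can be done
None
```

I pushed the strap against the upright plate and pressed the inner clamp, then the outer clamp, down onto its stop. Both stayed down when released, the last pictures show the strap still at the plate, and I handed the job in at about 14 s.

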